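# Rebuild the spacer stack on a polishing spindle

### The job

Rebuild the polishing spindle that stands upright in the round blue stand: thread the three loose aluminium spacers onto it, the largest first, then the middle one, then the smallest on top, and press the stack down until it is fully home, with the stiff collar beneath it bottomed on the stand. Feel for the spindle and press gently: never load the stand with more than 40 N. Leave the other things on the bench where they are.

Things in the scene. Friction and masses are not known exactly. Their poses are not given: they have to be found in the camera images.
- stand: Fixed round blue stand, 104 mm diameter, 26 mm high, that carries the upright steel spindle; origin at the centre of its underside, on the table; z up. Fully home, the spacers' centres stand 44 mm (large), 60 mm (medium) and 76 mm (small) above this origin.
- spindle_nominal (a point): Point 95 mm above the stand's centre, level with the spindle's flat top. The spindle (16 mm diameter, bevel at the top 1.5 mm wide, 3 mm high) is clamped in an oversize hole: its axis lies up to 6 mm off this point in the stand's x and up to 6 mm in y, different every time and not measured: find it by feel or by looking. It does not give sideways.
- seat (a point): Point on the stand's centre line, 36 mm above the table: the height of the collar's top when bottomed. The collar (dark steel ring round the spindle, 42 mm diameter, 9.5 mm high) starts raised by an unmeasured 3 to 7 mm, slides down stiffly under about 10 N until it bottoms hard, and does not spring back.
- large_mid (a point): centre (half-way up, on the bore's axis) of the large aluminium spacer: a plain ring, outside diameter 62 mm, bore 18 mm, 16 mm high, about 120 g, at the start lying flat on the table with its bore upright; z axis along the bore
- medium_mid (a point): centre (half-way up, on the bore's axis) of the medium aluminium spacer: a plain ring, outside diameter 50 mm, bore 18 mm, 16 mm high, about 75 g, at the start lying flat on the table with its bore upright; z axis along the bore
- small_mid (a point): centre (half-way up, on the bore's axis) of the small aluminium spacer: a plain ring, outside diameter 38 mm, bore 18 mm, 16 mm high, about 40 g, at the start lying flat on the table with its bore upright; z axis along the bore
- nut: bystander: loose steel hex nut, 28 mm across corners, 13 mm high; origin under its centre
- wrench: bystander: open wrench lying on the table
- compound_bar: bystander: brown bar of polishing compound, 100 x 40 x 30 mm; origin under its centre
- tub: bystander: white tub with a blue cap, 70 mm diameter, 90 mm high; origin under its centre
- buff: bystander: grey felt buffing disc, 100 mm diameter, 22 mm high; origin under its centre
- block: bystander: round dark steel bench block, 64 mm diameter, 70 mm high; origin under its centre
Things that resemble listed ones, but are neither listed nor needed, are in the scene too. What is shaped like the part that bears large_mid but black or orange is not meant. What is shaped like the part that bears medium_mid but red or turquoise is not meant.

How it is judged:
By the outcome, as a careful person would: the job done as asked, in the order asked, and still so for the second after the job is handed in, with the robot touching nothing.
It also fails if it takes over 72 s, if anything falls off the work surface, if the arm or the gripper's body presses on something with over 40 N, if the wrist force passes 120 N, or if a joint passes its speed limit or range.

### The arm

A 6-joint arm with a two-finger parallel gripper is mounted at the origin on the work surface. World frame = base frame: x ahead of the robot, y to its left, z up, the work surface at z = 0. Lengths are in m, angles in rad, forces in N, time in s.
With the tool pointing down it reaches from about 0.275 to 0.875 m from the base axis. Payload 12.5 kg.
Tool frame: the origin (TCP) lies midway between the tips of the shut fingers; the grasp point (between the pads) lies env.grasp_offset behind it (env.grasp_offset is the distance from the TCP to the grasp point, in m); z points along the fingers, x is the direction in which the jaws open and shut, and the axes are right-handed (so a half turn about z gives the same grasp; the last joint's range is limited). The gripper opens to 85 mm and grips with 20 to 120 N. Pads are 22 mm wide; open, the fingers measure 114 mm over their backs; the gripper's body (76 mm by 85 mm) begins 54 mm behind the grasp point. The pads swing forward as they close: fully open they stand 13 mm farther back than shut.
Start: joints at [-1.346, 0.351, 1.652, -0, 1.139, -0.085], TCP at [0.168, -0.524, 0.231] pointing down, gripper open.
Joint ranges: [-2.75, 2.75], [-0.79, 2.1], [0.01, 2.65], [-1.57, 4.71], [0.07, 3.14], [-2.87, 2.87]. Speed limits (rad/s): [2.22, 2.22, 2.79, 3.14, 3.14, 3.14].

### API

Orientations are given as a 3x3 rotation matrix whose columns are the frame's x, y, z axes.
In Python, from workcell import env, cams gives the robot as it stands.
- The arm moves only by the tool jog_arm, never from a script. Its argument "commands" is a list of rows, each a list of 5 numbers: the closure, from 0 (fully open) to 1 (shut), then the shift along the tool's x, y, z in mm, then the turn about the tool's z in degrees. A call has exactly 8 rows; each row shifts and turns the commanded pose from where the row before left it, along the tool's axes as they then stand; what a row does not reach is not made up. A row lasts 1/8 s, in which the tool goes at most 62.5 mm and 10.7 degrees, less where a joint would pass 70% of its speed; a pose out of reach is approached as far as the arm can. A call with a gripper value outside its range is refused whole. The fingers move at their own pace and stop on an object; "newtons" is the grip in N (left out, the last holds). Time passes only in rows, so rows that do not move let the fingers close, or fill a call up. It gives the time, the measured TCP pose, the force and the opening at its end, in the units of the state.
- env.sense(): the state, without advancing time (a new reading comes with each control period).
- cams.snapshot(name): name is "side" or "top"; returns a dict with "pixels" (384x512x3 uint8, blue, green, red), "z_map" (384x512 float32, m along the optical axis (not along the pixel's ray), 0 where there is no reading), "mtx" (3x3 intrinsics, pixels), "xyz" and "orientation" of the camera in the world. Camera axes: x right, y down, z forward; pixel columns grow to the right and rows downward; lengths in m; the calibration is good to about 2 mm. A picture is of the moment at which its call begins.
- env.sign_off(): hands the job in, once; it reports no verdict.
The state is a dict: "time_s": time; "joints": joint angles; "qvel": joint speeds; "joint_torque": joint torques, N m; "eef_pos": TCP position; "eef_rot": TCP orientation; "force": force on the tool from outside, world axes, zero at the start; "torque": the same for the moment, N m; "width": finger opening in m.
Only numpy, scipy, OpenCV 4.12 (cv2) and the standard library are available. Lean on these libraries where they do the work, as an engineer would, in place of code of your own. Each camera call takes 0.05 s, during which the arm holds its last target.

## Working session

There is one attempt and no reset: what is moved stays moved. The work goes in short steps, Python scripts to look and compute and a tool call to move; the robot and the scene stay as the last step left them, time stands still between calls to the robot, and variables do not carry over. Pictures are saved under pics/ and viewed, and the job is handed in when it is done.

Besides the shell and the picture viewer there is one more tool, called after ">>>" as name(argument=value, ...) on one line, values as JSON. jog_arm: Moves the arm, as the interface text tells. Its arguments: {"type":"object","properties":{"commands":{"type":"array","items":{"type":"array","items":{"type":"number"}}},"newtons":{"type":"number"}},"required":["commands"]}

```bash
ls; mkdir -p pics; cat > h.py <<'E'
import numpy as np,cv2,pickle,sys
from workcell import env,cams
def snap(n,tag):
    s=cams.snapshot(n); cv2.imwrite(f'pics/{tag}.png',s['pixels']); pickle.dump({k:s[k] for k in s},open(f'pics/{tag}.pkl','wb')); return s
def load(tag): return pickle.load(open(f'pics/{tag}.pkl','rb'))
def cloud(s):
    z=s['z_map'];h,w=z.shape;u,v=np.meshgrid(np.arange(w),np.arange(h));K=s['mtx']
    p=np.stack([(u-K[0,2])/K[0,0]*z,(v-K[1,2])/K[1,1]*z,z],-1)
    return p@np.array(s['orientation']).T+np.array(s['xyz'])
def proj(s,p):
    q=(np.array(p)-s['xyz'])@np.array(s['orientation']);K=s['mtx'];return K[0,0]*q[...,0]/q[...,2]+K[0,2],K[1,1]*q[...,1]/q[...,2]+K[1,2]
def onplane(s,u,v,z):
    K=s['mtx'];d=np.array(s['orientation'])@np.array([(u-K[0,2])/K[0,0],(v-K[1,2])/K[1,1],1]);o=np.array(s['xyz']);return o+d*(z-o[2])/d[2]
def crop(tag,out,u0,v0,u1,v1,k):
    cv2.imwrite(f'pics/{out}.png',cv2.resize(cv2.imread(f'pics/{tag}.png')[v0:v1,u0:u1],None,fx=k,fy=k,interpolation=cv2.INTER_CUBIC))
E
python3 - <<'E'
from h import *
for n in('top','side'):
    s=snap(n,n+'0');print(n,s['xyz'],s['orientation'],s['mtx'])
print(env.sense(),env.grasp_offset)
E
```

```text
pics
top [ 0.39455198 -0.02220432  1.13168022] [[-0.02816928 -0.98934937  0.14280867]
 [-0.99919998  0.03192636  0.02408525]
 [-0.02838808 -0.14201596 -0.98945722]] [[399.8952308    0.         255.7809926 ]
 [  0.         399.8952308  189.02512486]
 [  0.           0.           1.        ]]
side [ 0.3085076  -0.79593181  0.61418458] [[ 0.96288201 -0.15673253  0.21975702]
 [-0.26984827 -0.53984053  0.7973419 ]
 [-0.00633566 -0.82704723 -0.56209674]] [[379.91511917   0.         252.63341256]
 [  0.         379.91511917 194.57448808]
 [  0.           0.           1.        ]]
{'time_s': 0.1, 'joints': array([-1.34559689e+00,  3.51166110e-01,  1.65233540e+00,  5.00925917e-06,
        1.13913446e+00, -8.46219370e-02]), 'qvel': array([-0.00124569, -0.00053786, -0.00081265, -0.00026257, -0.00253823,
        0.00099789]), 'joint_torque': array([ 4.14606093e-04, -5.06832039e+01, -2.91876501e+01, -5.66596771e-05,
        2.65326329e-03,  1.34932023e-05]), 'eef_pos': array([ 0.16763663, -0.52352051,  0.23083055]), 'eef_rot': array([[ 3.04886401e-01, -9.52388697e-01, -2.28539174e-04],
       [-9.52388158e-01, -3.04886472e-01,  1.01799130e-03],
       [-1.03920191e-03, -9.27136989e-05, -9.99999456e-01]]), 'force': array([-0.5287009 ,  0.29018386,  0.16846287]), 'torque': array([-0.00338951, -0.02745479,  0.04317513]), 'width': 0.08517548673302953} 0.0187
```

```bash
sleep 1; ls pics
```

```text
side0.pkl
side0.png
top0.pkl
top0.png
```

View pics/top0.png

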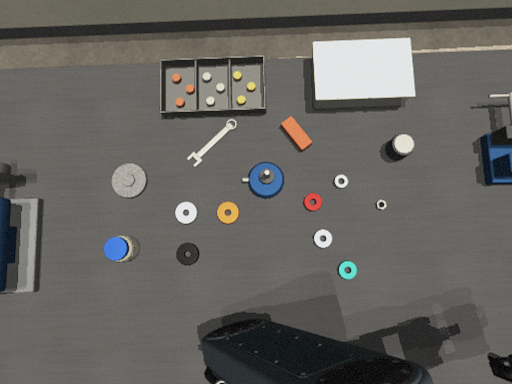

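View pics/side0.png

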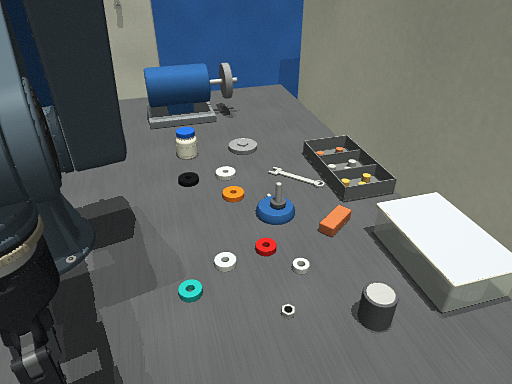

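Top view, candidates:
- Aluminium rings at (186,212), (323,238) and (341,181).
- Rings to leave alone: black (188,254), orange (228,212), red (313,202), turquoise (348,270).
- The nut at (381,204) and the felt buff at (128,180).
- The stand is at (266,179).

By size I take large = (186,212), medium = (323,238) and small = (341,181). I'll check this in crops and by measuring.

```bash
python3 - <<'E'
from h import *
s=load('top0')
im=cv2.imread('pics/top0.png')
big=[cv2.resize(im[v-20:v+20,u-20:u+20],(260,260),interpolation=cv2.INTER_CUBIC) for u,v in((186,212),(323,238),(341,181),(266,179),(228,212),(381,204))]
cv2.imwrite('pics/c0.png',np.vstack([np.hstack(big[:3]),np.hstack(big[3:])]))
for cam in('top0','side0'):
  s=load(cam);P=cloud(s)
  g=s['pixels'].astype(int)
  for nm,(u,v) in dict(top0=dict(L=(186,212),M=(323,238),S=(341,181),B=(188,254),O=(228,212),R=(313,202),T=(348,270)),side0=dict(L=(225,173),M=(225,261),S=(301,265),O=(233,194),R=(265,246)))[cam].items():
    c=onplane(s,u,v,.016)
    m=(np.hypot(P[...,0]-c[0],P[...,1]-c[1])<.045)&(P[...,2]>.010)&(P[...,2]<.022)&(s['z_map']>0)
    q=P[m]; 
    (cx,cy),r=cv2.minEnclosingCircle((q[:,:2]*1000).astype(np.float32))
    print(cam,nm,c[:2].round(4),len(q),'enc',round(cx,1),round(cy,1),'r',round(r,1),'z',np.median(q[:,2]).round(4),'mean',q.mean(0).round(4))
E
```

```text
top0 L [0.4967 0.2029] 345 enc 495.1 204.5 r 31.1 z 0.0152 mean [0.4948 0.2043 0.0152]
top0 M [ 0.4132 -0.1766] 222 enc 411.9 -174.6 r 24.9 z 0.015 mean [ 0.4117 -0.1748  0.015 ]
top0 S [ 0.5706 -0.2352] 112 enc 570.4 -234.4 r 18.7 z 0.0146 mean [ 0.5704 -0.2343  0.0147]
top0 B [0.38   0.1977] 354 enc 379.7 201.7 r 30.7 z 0.0155 mean [0.3796 0.2015 0.0155]
top0 O [0.4931 0.0846] 344 enc 491.8 86.8 r 30.8 z 0.0153 mean [0.4915 0.0864 0.0153]
top0 R [ 0.5138 -0.1539] 215 enc 514.3 -152.4 r 24.7 z 0.0149 mean [ 0.514  -0.1521  0.0151]
top0 T [ 0.3249 -0.2398] 229 enc 325.1 -237.6 r 25.1 z 0.0149 mean [ 0.3246 -0.2368  0.015 ]
side0 L [0.4929 0.1892] 172 enc 495.2 202.1 r 32.0 z 0.0153 mean [0.4952 0.1987 0.015 ]
side0 M [ 0.4121 -0.1839] 279 enc 412.7 -176.8 r 26.3 z 0.0157 mean [ 0.4121 -0.1799  0.0154]
side0 S [ 0.5702 -0.2423] 158 enc 571.2 -237.5 r 19.5 z 0.0153 mean [ 0.5701 -0.2388  0.015 ]
side0 O [0.4902 0.0707] 223 enc 493.2 84.6 r 31.5 z 0.0153 mean [0.4916 0.0812 0.0151]
side0 R [ 0.5125 -0.1612] 241 enc 516.7 -155.4 r 26.4 z 0.0155 mean [ 0.5146 -0.1575  0.0152]
```

```bash
python3 - <<'E'
from h import *
for cam,(a,b,c,d),k in(('top0',(236,150,296,210),10),('side0',(245,170,305,230),10)):
  crop(cam,'c_'+cam,a,b,c,d,k)
for cam in('top0','side0'):
  s=load(cam);P=cloud(s)
  c=onplane(s,*dict(top0=(266,179),side0=(276,210))[cam],.026)
  d=np.hypot(P[...,0]-c[0],P[...,1]-c[1])<.07
  for lo,hi in((.02,.03),(.034,.05),(.05,.088),(.090,.1)):
    m=d&(P[...,2]>lo)&(P[...,2]<hi);q=P[m]
    if len(q)==0: print('none');continue
    (cx,cy),r=cv2.minEnclosingCircle((q[:,:2]*1000).astype(np.float32))
    print(cam,lo,len(q),cx,cy,r,np.median(q,0).round(4),q[:,2].max())
E
```

```text
top0 0.02 714 580.7947387695312 -14.87671947479248 55.1102180480957 [ 0.575  -0.0194  0.0249] 0.029965407036048886
top0 0.034 136 587.5853881835938 -25.803380966186523 20.856538772583008 [ 0.5829 -0.0246  0.0412] 0.049072689272580794
top0 0.05 14 584.2633056640625 -26.275833129882812 6.837421894073486 [ 0.5807 -0.0262  0.0683] 0.08707997116663058
top0 0.09 27 587.7149658203125 -25.662492752075195 7.474058628082275 [ 0.5864 -0.0252  0.0938] 0.09739331304182297
side0 0.02 477 583.1122436523438 -26.6289005279541 48.77903366088867 [ 0.5715 -0.0407  0.0255] 0.02894883062111897
side0 0.034 130 587.0201416015625 -29.253997802734375 21.251527786254883 [ 0.5834 -0.0352  0.0416] 0.04939029011245055
side0 0.05 75 587.166748046875 -29.597537994384766 8.182319641113281 [ 0.5859 -0.0331  0.0697] 0.08794498190290745
side0 0.09 21 587.86181640625 -26.451236724853516 7.925874710083008 [ 0.5879 -0.0288  0.094 ] 0.09631853218273856
```

View pics/c0.png

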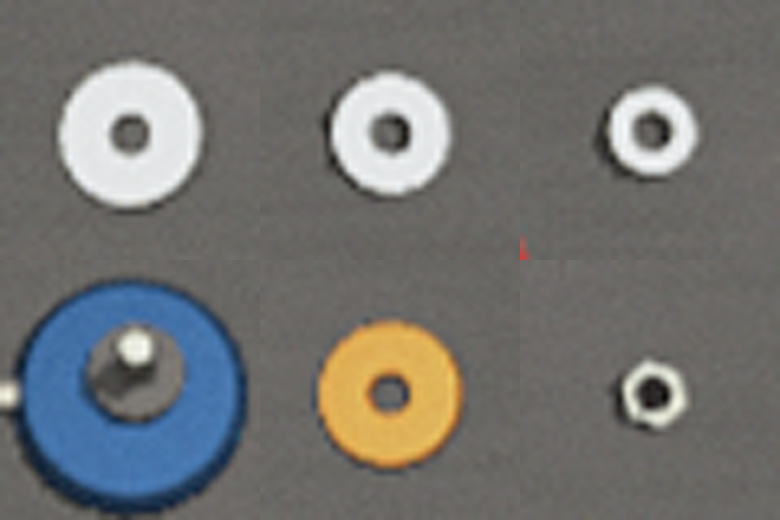

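View pics/c_top0.png

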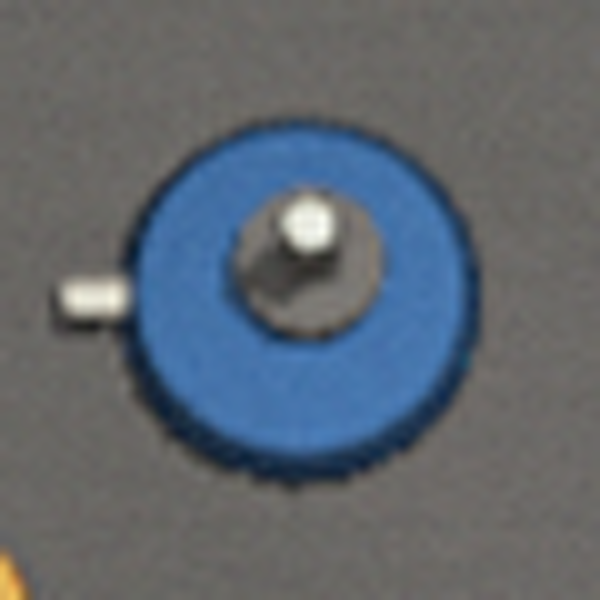

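View pics/c_side0.png

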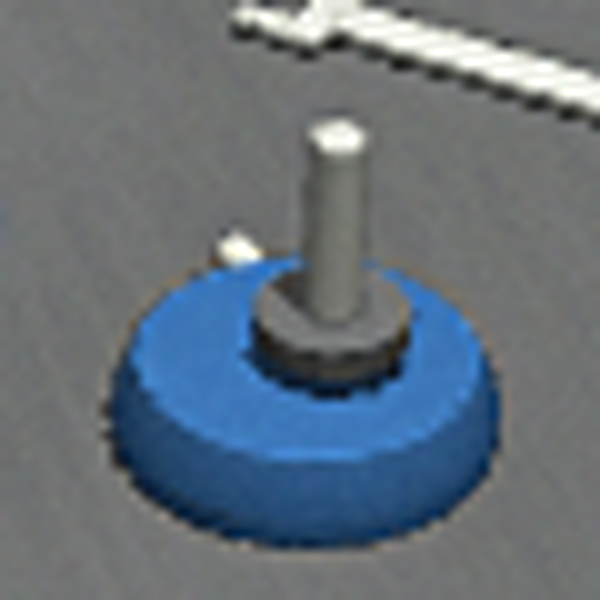

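Sizes confirmed: the enclosing radii are 31, 25 and 19 mm, plain aluminium, and the orange ring and nut look different. Next: refine the spindle axis, then move.

```bash
cat >> h.py <<'E'
def mv(target):
    s=env.sense();d=np.array(target)-s['eef_pos'];return (s['eef_rot'].T@d*1000).round(1)
def st():
    s=env.sense();print('t',round(s['time_s'],2),'pos',(s['eef_pos']*1000).round(1),'F',s['force'].round(1),'T',s['torque'].round(2),'w',round(s['width']*1000,1))
E
python3 - <<'E'
from h import *
for cam in('top0','side0'):
  s=load(cam);g=s['pixels'].astype(float).mean(-1)
  u0,v0,u1,v1=dict(top0=(258,165,274,178),side0=(273,180,284,187))[cam]
  w=g[v0:v1,u0:u1]
  print(w.astype(int))
  m=np.clip(w-165,0,None);v,u=np.mgrid[v0:v1,u0:u1]
  uc,vc=(m*u).sum()/m.sum(),(m*v).sum()/m.sum();print(cam,uc,vc,onplane(s,uc,vc,.095))
# ring bright centroid
s=load('top0');g=s['pixels'].astype(float).mean(-1)
for n,(u,v) in dict(L=(186,212),M=(323,238),S=(341,181)).items():
  c=(slice(v-18,v+19),slice(u-18,u+19));m=(g[c]>165).astype(np.uint8);cn=max(cv2.findContours(m,0,1)[0],key=len)
  (a,b),r=cv2.minEnclosingCircle(cn);M=cv2.moments(cn);a,b=M['m10']/M['m00'],M['m01']/M['m00'];print(n,onplane(s,a+u-18,b+v-18,.016))
st();print(mv([.495,.204,.06]))
E
```

```text
[[108 114 114 115 117 114 116 115 112 114 113 113 116 117 117 110]
 [112 115 112 111 113 112 112 112 108 114 114 116 113 119 117 118]
 [111 114 117 118 114 116 116 113 113 112 111 116 112 113 118 117]
 [114 112 114 116 114 112 110 120 122 116 116 112 114 117 115 114]
 [115 115 114 115 114 115 113 111 137 129 101 114 116 114 118 115]
 [112 114 117 111 113 116 122 165 198 194 163 122 114 114 110 118]
 [112 115 112 116 119 108 158 224 232 232 226 141 111 119 117 114]
 [116 111 117 120 117  96 175 225 229 229 235 149 104 117 118 121]
 [115  91 113 117 118 100 123 211 232 235 227 132 104 114 115 117]
 [115  87 106 118 104  88  62 143 190 191 157  94 105 118 118 120]
 [ 98  96 114 102  79  68  51  52  89  76  56  62 106 122 120 119]
 [ 85  85 103  82  73  69  62  58  53  52  54  73 109 120 119 120]
 [ 85  74  74  69  73  71  66  55  51  54  62  85 112 121 116 124]]
top0 266.5186020293123 171.96505073280724 [ 0.58864419 -0.0265298   0.095     ]
[[115 114 113 112 113 113 109 111 113 112 111]
 [117 114 112 106 105 100 102 107 108 112 115]
 [113 111 110 139 167 202 213 148 108 111 110]
 [110 112 108 183 238 238 239 246 155 112 113]
 [113 112  94 106 227 236 239 232 138 109 110]
 [110 113  98  74 112 144 148 133  99 108 112]
 [108 112 103  80  90 102 112 109  96 112 112]]
side0 278.46465138956603 183.274012676743 [ 0.58829463 -0.0285815   0.095     ]
L [0.49610971 0.20431261 0.016     ]
M [ 0.41310264 -0.17575304  0.016     ]
S [ 0.57131703 -0.23513379  0.016     ]
t 0.1 pos [ 167.6 -523.5  230.8] F [-0.5  0.3  0.2] T [-0.   -0.03  0.04] w 85.2
[-592.9 -533.6  171.5]
```

>>> jog_arm(commands=[[0,-37,-33,0,0],[0,-37,-33,0,0],[0,-37,-33,0,0],[0,-37,-33,0,0],[0,-37,-33,0,0],[0,-37,-33,0,0],[0,-37,-33,0,0],[0,-37,-33,0,0]], newtons=40)

```text
time_s: 1.1
eef_pos: [0.3292, -0.1599, 0.2313]
eef_rot: [[0.305, -0.952, 0.0], [-0.952, -0.305, -0.0], [0.0, -0.0, -1.0]]
force: [0.8, 0.3, -0.9]
width: 0.0853
```

>>> jog_arm(commands=[[0,-37,-33,5,0],[0,-37,-33,10,0],[0,-37,-33,20,0],[0,-37,-33,20,0],[0,-37,-33,20,0],[0,-37,-33,20,0],[0,-30,-33,20,0],[0,-30,-33,15,0]])

```text
time_s: 2.1
eef_pos: [0.4946, 0.1891, 0.1001]
eef_rot: [[0.305, -0.952, -0.001], [-0.952, -0.305, -0.0], [0.0, 0.001, -1.0]]
force: [-0.4, -0.8, 0.1]
width: 0.0855
```

```bash
python3 - <<'E'
from h import *
st();print(env.sense()['eef_rot'].round(3),env.sense()['joints'].round(2));print(mv([.496,.204,-.0035]))
E
```

```text
t 2.1 pos [494.6 189.1 100.1] F [-0.4 -0.8  0.1] T [-0.06 -0.03  0.02] w 85.5
[[ 0.305 -0.952 -0.001]
 [-0.952 -0.305 -0.   ]
 [ 0.     0.001 -1.   ]] [ 0.28  0.49  1.81 -0.    0.84  1.54]
[-13.8  -6.  103.6]
```

>>> jog_arm(commands=[[0,-7,-3,20,0],[0,-6.5,-3,20,0],[0,0,0,20,0],[0,0,0,20,0],[0,0,0,15,0],[0,0,0,5,0],[0,0,0,0,0],[0,0,0,0,0]])

```text
time_s: 3.1
eef_pos: [0.4963, 0.2025, 0.0019]
eef_rot: [[0.305, -0.952, 0.001], [-0.952, -0.305, 0.0], [0.0, -0.001, -1.0]]
force: [0.5, 0.1, -0.1]
width: 0.0855
```

```bash
python3 - <<'E'
from h import *
st();print(mv([.496,.204,-.001]))
s=snap('side','s1');crop('s1','s1c',180,120,280,210,7)
E
```

```text
t 3.1 pos [496.3 202.5   1.9] F [ 0.5  0.1 -0.1] T [ 0.01 -0.01 -0.03] w 85.5
[-1.6 -0.2  2.9]
```

View pics/s1c.png

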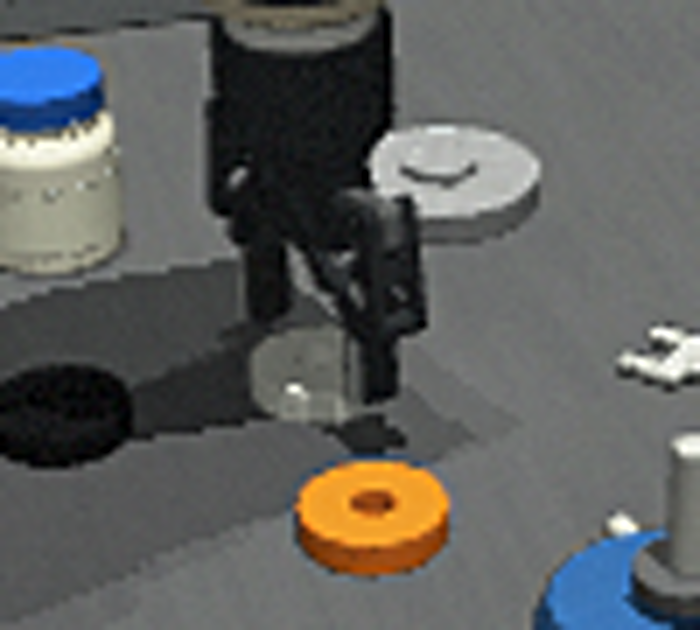

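The ring is at crop (305,370), between the open fingers at (265,290) and (375,350). I'll go a little lower and grip.

>>> jog_arm(commands=[[0,-1.6,0,3,0],[0.1,0,0,0,0],[0.2,0,0,0,0],[0.3,0,0,0,0],[0.4,0,0,0,0],[0.5,0,0,0,0],[0.5,0,0,0,0],[0.5,0,0,0,0]], newtons=40)

```text
time_s: 4.15
eef_pos: [0.4955, 0.2039, -0.0012]
eef_rot: [[0.305, -0.952, 0.0], [-0.952, -0.305, 0.0], [-0.0, -0.0, -1.0]]
force: [-2.6, -1.3, 7.2]
width: 0.0597
```

```bash
python3 - <<'E'
from h import *
st()
E
```

```text
t 4.15 pos [495.5 203.9  -1.2] F [-2.6 -1.3  7.2] T [-0.05  0.4  -0.07] w 59.7
```

>>> jog_arm(commands=[[0.5,0,0,-10,0],[0.5,0,0,-15,0],[0.5,0,0,-25,0],[0.5,0,0,-30,0],[0.5,0,0,-30,0],[0.5,0,0,-20,0],[0.5,0,0,0,0],[0.5,0,0,0,0]])

```text
time_s: 5.15
eef_pos: [0.4951, 0.2037, 0.1278]
eef_rot: [[0.305, -0.952, -0.001], [-0.952, -0.305, -0.0], [-0.0, 0.001, -1.0]]
force: [-0.2, 0.5, -1.0]
width: 0.0595
```

```bash
python3 - <<'E'
from h import *
st()
s=snap('side','s2');t=snap('top','t2');crop('s2','s2c',180,90,280,180,7)
E
```

```text
t 5.15 pos [495.1 203.7 127.8] F [-0.2  0.5 -1. ] T [-0.02  0.02 -0.05] w 59.5
```

View pics/s2c.png

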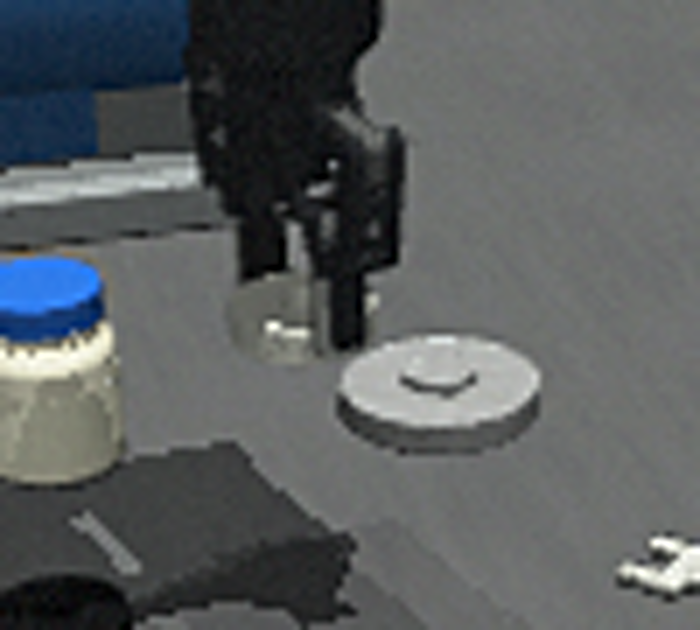

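View pics/t2.png

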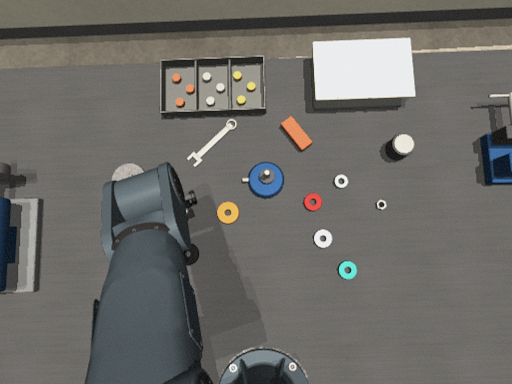

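The ring hangs level in the fingers, at crop (290,320). Carrying it over the spindle.

>>> jog_arm(commands=[[0.5,31,-2.3,0,0],[0.5,36,-2.7,0,0],[0.5,36,-2.7,0,0],[0.5,36,-2.7,0,0],[0.5,36,-2.7,0,0],[0.5,36,-2.7,0,0],[0.5,27,-2.0,0,0],[0.5,10,0,10,0]])

```text
time_s: 6.25
eef_pos: [0.5884, -0.028, 0.1176]
eef_rot: [[0.304, -0.953, 0.0], [-0.953, -0.304, -0.0], [0.0, -0.0, -1.0]]
force: [-0.8, 0.5, -1.0]
width: 0.0595
```

```bash
python3 - <<'E'
from h import *
s=snap('side','s3');t=snap('top','t3');crop('s3','s3c',230,130,330,220,7)
st();print(mv([.588,-.0269,.110]))
E
```

```text
t 6.35 pos [587.  -27.1 116.3] F [-0.4  0.1 -0.7] T [-0.07 -0.04  0.05] w 59.4
[ 0.1 -1.   6.3]
```

View pics/s3c.png

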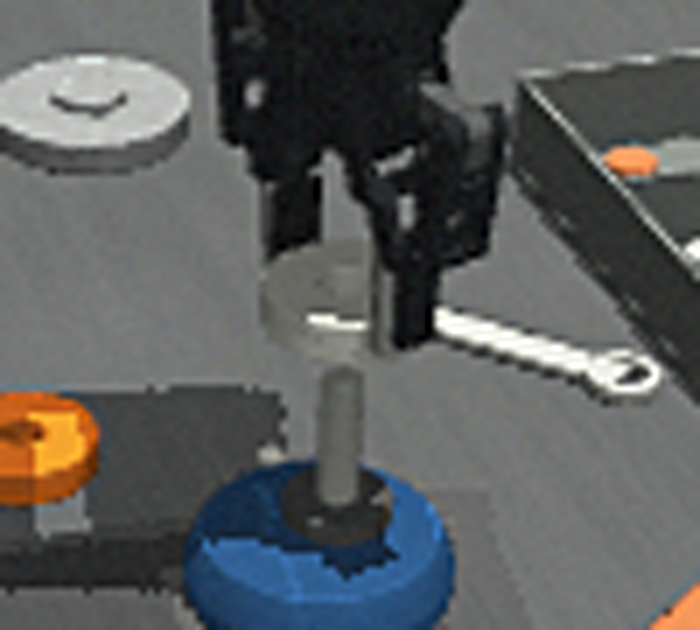

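```bash
python3 - <<'E'
from h import *
s=load('s3');p=env.sense()['eef_pos'];
# project ring silhouette at TCP centre
a=np.linspace(0,2*np.pi,200)
for z in(1.2,17.2):
  c=p+[0,0,z/1000];r=np.stack([c[0]+.031*np.cos(a),c[1]+.031*np.sin(a),0*a+c[2]],1);u,v=proj(s,r)
  print(z,'u',((u.min()-230+.5)*7),((u.max()-230+.5)*7),'v',(v.min()-130+.5)*7,(v.max()-130+.5)*7)
g=s['pixels'].astype(int)
for v in(173,176,178): print(v,g[v,262:292].mean(-1).astype(int))
for v in (186,190,195,200):
  print(v,g[v,270:288].mean(-1).astype(int))
for z in(.06,.075,.09):
  q=np.array([.588,-.027,z]);print(z,[x for x in proj(s,q)])
E
```

```text
1.2 u 253.55888148638815 426.8627511833469 v 278.1138433407892 368.20829219858075
17.2 u 254.14546973027188 429.10495385428067 v 240.19133967337774 329.05148794998667
173 [114 113 115 116 120  82  87 103 103  99 103 101 100  98 100 102 100  98
 100 100 109  47  83 101  36  17  25  25  20   9]
176 [115 115 115 111 118 100  93  96 100 105 103 114 135 174 187 214 220 227
 230 243 147  72  83 104  38  12  24  27  19   1]
178 [117 115 117 114 117 115 102 100 101 109 115 118 121 109 127 133 136 136
 138 117  92  60  90  81  17  14  17  11   5  42]
186 [113 119 116 115 115 104  81  86  94  99  92  85 115 119 117 117 117 113]
190 [114 115 111 115 123  95  83  94  95 100  91  92 112 115 114 113 117 117]
195 [127 100  97  99  85  83  88  96  98  96  89 104 121 120 117 111 113 111]
200 [ 44  39  42  40  42  65  94  98  99 103  97  53  40  36  92  96  99  94]
0.06 [np.float64(277.7296224742591), np.float64(194.3551417307542)]
0.075 [np.float64(277.90913657501324), np.float64(189.53212049369995)]
0.09 [np.float64(278.09177411764824), np.float64(184.6251814671185)]
```

>>> jog_arm(commands=[[0.5,0,0.7,6,0],[0.5,0,0,7,0],[0.5,0,0,4,0],[0.5,0,0,2,0],[0.5,0,0,1,0],[0.5,0,0,1,0],[0.5,0,0,1,0],[0.5,0,0,0,0]])

```text
time_s: 7.35
eef_pos: [0.5873, -0.0271, 0.0963]
eef_rot: [[0.305, -0.952, -0.0], [-0.952, -0.305, 0.0], [-0.0, 0.0, -1.0]]
force: [0.1, 0.2, -2.1]
width: 0.0593
```

```bash
python3 - <<'E'
from h import *
st()
E
```

```text
t 7.35 pos [587.3 -27.1  96.3] F [ 0.1  0.2 -2.1] T [-0.08 -0.05 -0.02] w 59.3
```

>>> jog_arm(commands=[[0.5,0,0,1,0],[0.5,0,0,1,0],[0.5,0,0,1,0],[0.5,0,0,0.5,0],[0.5,0,0,0.5,0],[0.5,0,0,0,0],[0.5,0,0,0,0],[0.5,0,0,0,0]])

```text
time_s: 8.35
eef_pos: [0.5874, -0.0271, 0.0923]
eef_rot: [[0.305, -0.952, 0.0], [-0.952, -0.305, -0.0], [0.0, -0.0, -1.0]]
force: [-0.1, -0.2, -1.7]
width: 0.0593
```

```bash
python3 - <<'E'
from h import *
st()
E
```

```text
t 8.35 pos [587.4 -27.1  92.3] F [-0.1 -0.2 -1.7] T [ 0.03  0.05 -0.05] w 59.3
```

>>> jog_arm(commands=[[0.5,0,0,0.5,0],[0.5,0,0,0.5,0],[0.5,0,0,0.5,0],[0.5,0,0,0.5,0],[0.5,0,0,0.5,0],[0.5,0,0,0.5,0],[0.5,0,0,0,0],[0.5,0,0,0,0]])

```text
time_s: 9.35
eef_pos: [0.5874, -0.0271, 0.0893]
eef_rot: [[0.305, -0.952, -0.0], [-0.952, -0.305, 0.0], [-0.0, -0.0, -1.0]]
force: [0.9, 0.7, -1.3]
width: 0.0591
```

```bash
python3 - <<'E'
from h import *
st()
E
```

```text
t 9.35 pos [587.4 -27.1  89.3] F [ 0.9  0.7 -1.3] T [ 0.   -0.04  0.02] w 59.1
```

The bore is over the spindle with no force. I'll slide it down toward the collar.

>>> jog_arm(commands=[[0.5,0,0,2,0],[0.5,0,0,4,0],[0.5,0,0,5,0],[0.5,0,0,5,0],[0.5,0,0,5,0],[0.5,0,0,4,0],[0.5,0,0,3,0],[0.5,0,0,0,0]])

```text
time_s: 10.35
eef_pos: [0.5873, -0.0271, 0.0611]
eef_rot: [[0.305, -0.952, -0.0], [-0.952, -0.305, 0.0], [-0.0, 0.0, -1.0]]
force: [0.8, -0.6, -0.9]
width: 0.0595
```

```bash
python3 - <<'E'
from h import *
st()
E
```

```text
t 10.35 pos [587.3 -27.1  61.1] F [ 0.8 -0.6 -0.9] T [ 0.03 -0.1  -0.01] w 59.5
```

>>> jog_arm(commands=[[0.5,0,0,4,0],[0.5,0,0,4,0],[0.5,0,0,4,0],[0.5,0,0,3,0],[0.5,0,0,1,0],[0.5,0,0,1,0],[0.5,0,0,0.5,0],[0.5,0,0,0.5,0]])

```text
time_s: 11.35
eef_pos: [0.5874, -0.0271, 0.0433]
eef_rot: [[0.305, -0.952, 0.0], [-0.952, -0.305, 0.0], [0.0, -0.0, -1.0]]
force: [1.0, 0.2, -0.3]
width: 0.0594
```

>>> jog_arm(commands=[[0.5,0,0,0.5,0],[0.5,0,0,0.5,0],[0.5,0,0,0.5,0],[0.5,0,0,0.5,0],[0.5,0,0,0.5,0],[0.5,0,0,0.5,0],[0.5,0,0,0,0],[0.5,0,0,0,0]])

```text
time_s: 12.35
eef_pos: [0.5874, -0.0271, 0.0408]
eef_rot: [[0.305, -0.952, 0.0], [-0.952, -0.305, 0.0], [0.0, -0.0, -1.0]]
force: [-2.4, 0.2, 6.0]
width: 0.0593
```

```bash
python3 - <<'E'
from h import *
st()
E
```

```text
t 12.35 pos [587.4 -27.1  40.8] F [-2.4  0.2  6. ] T [0.12 0.35 0.04] w 59.3
```

>>> jog_arm(commands=[[0.5,0,0,0.5,0],[0.5,0,0,0.5,0],[0.5,0,0,0.5,0],[0.5,0,0,0.5,0],[0.5,0,0,0.5,0],[0.5,0,0,0,0],[0.5,0,0,0,0],[0.5,0,0,0,0]], newtons=60)

```text
time_s: 13.35
eef_pos: [0.5874, -0.0271, 0.0384]
eef_rot: [[0.305, -0.952, 0.0], [-0.952, -0.305, 0.0], [0.0, -0.0, -1.0]]
force: [-2.2, 0.2, 7.8]
width: 0.0588
```

```bash
python3 - <<'E'
from h import *
st()
E
```

```text
t 13.35 pos [587.4 -27.1  38.4] F [-2.2  0.2  7.8] T [ 0.13  0.45 -0.02] w 58.8
```

>>> jog_arm(commands=[[0.5,0,0,0.5,0],[0.5,0,0,0.5,0],[0.5,0,0,0.5,0],[0.5,0,0,0.5,0],[0.5,0,0,0.5,0],[0.5,0,0,0.3,0],[0.5,0,0,0,0],[0.5,0,0,0,0]])

```text
time_s: 14.35
eef_pos: [0.5874, -0.0271, 0.0356]
eef_rot: [[0.305, -0.952, 0.0], [-0.952, -0.305, 0.0], [0.0, -0.0, -1.0]]
force: [-2.5, 0.4, 7.4]
width: 0.0589
```

```bash
python3 - <<'E'
from h import *
st()
E
```

```text
t 14.35 pos [587.4 -27.1  35.6] F [-2.5  0.4  7.4] T [0.03 0.49 0.01] w 58.9
```

>>> jog_arm(commands=[[0.5,0,0,0.3,0],[0.5,0,0,0.3,0],[0.5,0,0,0.3,0],[0.5,0,0,0.2,0],[0.5,0,0,0,0],[0.5,0,0,0,0],[0.5,0,0,0,0],[0.5,0,0,0,0]])

```text
time_s: 15.35
eef_pos: [0.5875, -0.0271, 0.0349]
eef_rot: [[0.305, -0.952, 0.0], [-0.952, -0.305, -0.0], [0.0, -0.0, -1.0]]
force: [-4.5, 0.6, 13.4]
width: 0.0587
```

```bash
python3 - <<'E'
from h import *
st()
E
```

```text
t 15.35 pos [587.5 -27.1  34.9] F [-4.5  0.6 13.4] T [0.19 0.81 0.04] w 58.7
```

>>> jog_arm(commands=[[0.5,0,0,0.3,0],[0.5,0,0,0.3,0],[0.5,0,0,0,0],[0.5,0,0,0,0],[0.5,0,0,0,0],[0.5,0,0,0,0],[0.5,0,0,0,0],[0.5,0,0,0,0]])

```text
time_s: 16.35
eef_pos: [0.5875, -0.0271, 0.0348]
eef_rot: [[0.305, -0.952, 0.0], [-0.952, -0.305, -0.0], [0.0, -0.0, -1.0]]
force: [-7.7, 1.3, 18.9]
width: 0.0589
```

```bash
python3 - <<'E'
from h import *
st()
E
```

```text
t 16.35 pos [587.5 -27.1  34.8] F [-7.7  1.3 18.9] T [0.2  1.14 0.05] w 58.9
```

>>> jog_arm(commands=[[0.5,0,0,-1,0],[0.3,0,0,0,0],[0,0,0,0,0],[0,0,0,0,0],[0,0,0,-5,0],[0,0,0,-20,0],[0,0,0,-30,0],[0,0,0,-30,0]])

```text
time_s: 17.35
eef_pos: [0.5876, -0.0271, 0.1216]
eef_rot: [[0.305, -0.952, 0.001], [-0.952, -0.305, -0.0], [0.0, -0.001, -1.0]]
force: [0.4, 0.9, 0.1]
width: 0.0856
```

```bash
python3 - <<'E'
from h import *
st();print(mv([.4131,-.1758,.02]))
s=snap('side','s4');crop('s4','s4c',230,130,330,220,7)
E
```

```text
t 17.35 pos [587.6 -27.1 121.6] F [0.4 0.9 0.1] T [ 0.02 -0.02  0.03] w 85.6
[ 88.4 211.6 101.4]
```

View pics/s4c.png

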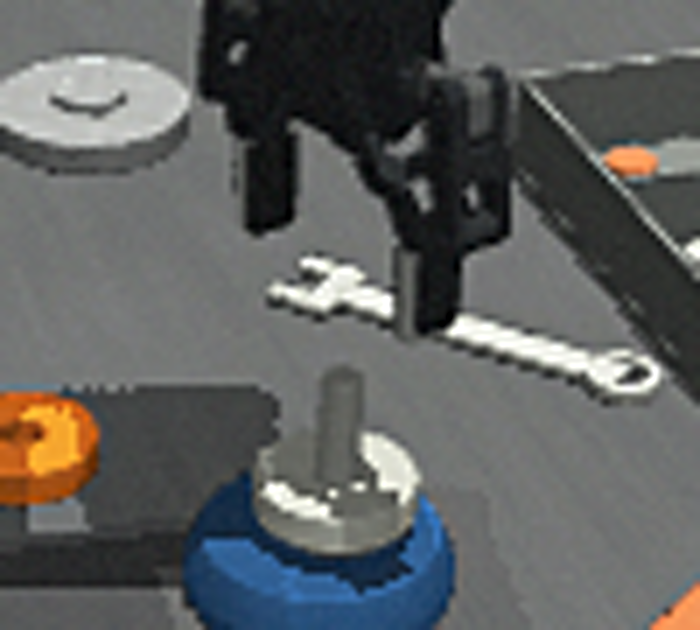

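The large spacer sits home on the collar at crop (335,490), with the spindle through it. Next the medium one.

>>> jog_arm(commands=[[0,9,20,0,0],[0,12,30,0,0],[0,13,32,0,0],[0,13,32,10,0],[0,13,32,15,0],[0,13,32,15,0],[0,10,22,15,0],[0,5.4,11.6,10,0]])

```text
time_s: 18.4
eef_pos: [0.4124, -0.1766, 0.0547]
eef_rot: [[0.304, -0.953, 0.001], [-0.953, -0.304, -0.0], [0.001, -0.001, -1.0]]
force: [0.3, -0.3, -0.2]
width: 0.0855
```

>>> jog_arm(commands=[[0,0,0,15,0],[0,0,0,15,0],[0,0,0,10,0],[0,0,0,8,0],[0,0,0,5,0],[0,0,0,0,0],[0,0,0,0,0],[0,0,0,0,0]])

```text
time_s: 19.4
eef_pos: [0.4129, -0.1759, 0.0016]
eef_rot: [[0.305, -0.952, 0.001], [-0.952, -0.305, -0.0], [0.0, -0.0, -1.0]]
force: [-0.2, -0.3, -0.0]
width: 0.0851
```

```bash
python3 - <<'E'
from h import *
st();print(mv([.4131,-.1758,.001]))
E
```

```text
t 19.4 pos [ 412.9 -175.9    1.6] F [-0.2 -0.3 -0. ] T [ 0.01 -0.02  0.04] w 85.1
[-0.1 -0.2  0.6]
```

>>> jog_arm(commands=[[0.2,0,0,0,0],[0.35,0,0,0,0],[0.45,0,0,0,0],[0.6,0,0,0,0],[0.65,0,0,0,0],[0.65,0,0,0,0],[0.65,0,0,0,0],[0.65,0,0,0,0]], newtons=40)

```text
time_s: 20.4
eef_pos: [0.4129, -0.1759, 0.0018]
eef_rot: [[0.305, -0.952, 0.0], [-0.952, -0.305, -0.0], [0.0, -0.0, -1.0]]
force: [-2.4, 1.5, 11.2]
width: 0.0487
```

```bash
python3 - <<'E'
from h import *
st()
E
```

```text
t 20.4 pos [ 412.9 -175.9    1.8] F [-2.4  1.5 11.2] T [ 0.24  0.43 -0.04] w 48.7
```

>>> jog_arm(commands=[[0.65,0,0,-8,0],[0.65,0,0,-20,0],[0.65,0,0,-30,0],[0.65,0,0,-30,0],[0.65,-5,-12,-25,0],[0.65,-11,-26,0,0],[0.65,-14,-34,0,0],[0.65,-14,-34,0,0]])

```text
time_s: 21.4
eef_pos: [0.501, -0.1008, 0.1147]
eef_rot: [[0.305, -0.952, 0.0], [-0.952, -0.305, -0.0], [0.0, -0.0, -1.0]]
force: [-0.2, -0.4, -0.3]
width: 0.0487
```

>>> jog_arm(commands=[[0.65,-14,-34,0,0],[0.65,-14,-34,0,0],[0.65,-10,-24,0,0],[0.65,-5,-10.8,0,0],[0.65,-1.5,-3,4,0],[0.65,0,0,4,0],[0.65,0,0,0,0],[0.65,0,0,0,0]])

```text
time_s: 22.4
eef_pos: [0.5873, -0.0273, 0.1064]
eef_rot: [[0.304, -0.953, -0.0], [-0.953, -0.304, -0.0], [0.0, 0.0, -1.0]]
force: [1.2, -0.7, -1.0]
width: 0.0482
```

```bash
python3 - <<'E'
from h import *
st();print(mv([.5877,-.0270,.1]))
s=snap('side','s5');crop('s5','s5c',230,130,330,220,7)
p=env.sense()['eef_pos'];a=np.linspace(0,2*np.pi,200)
for z in(-1.8,14.2):
  c=p+[0,0,z/1000];r=np.stack([c[0]+.025*np.cos(a),c[1]+.025*np.sin(a),0*a+c[2]],1);u,v=proj(s,r)
  print(z,'u',u.min(),u.max(),'v',v.min(),v.max(),(u.min()-229.5)*7,(v.min()-129.5)*7)
g=s['pixels'].astype(int)
for v in range(170,186,2): print(v,g[v,262:292].mean(-1).astype(int))
E
```

```text
t 22.4 pos [587.3 -27.3 106.4] F [ 1.2 -0.7 -1. ] T [-0.04 -0.02 -0.03] w 48.2
[-0.2 -0.5  6.4]
-1.8 u 268.1876990843369 288.00200212021934 v 174.71237538109023 185.19909595587086 270.8138935903582 316.4866276676316
14.2 u 268.29416126127745 288.29630433579416 v 169.3578889814746 179.70809650206002 271.55912882894216 279.0052228703221
170 [113 119 117 114 119 111  91  27  14  12  17   7  45  45 138 149 144 144
 164  79  16  24  29  37  21  28  19  25  21  25]
172 [113 114 113 115 121 114  90  20  53 108 110 108 107 103 105 100 103  98
 107  73  89  63  19  17  16  24  22  17   8  55]
174 [115 112 115 113 117 119  90 103 109 110 107 106 109  99 110 122 123 124
 123  52  80 102  39  18  26  30  26   4 127 252]
176 [115 117 115 115 116 116  96 102 106 104 106 107 105 103 102 118 120 120
 117  48  83 105  37  15  19  24  21   5 140 252]
178 [118 117 115 117 116 118  97  90  96 114 106 102 106 103 103 107 105 108
 116  65  89 105  37  19  26  26  14  10  99  73]
180 [119 117 115 116 116 118  97  87 100 104 108 113 115 121 188 134 127 132
 103  66  87  84  25  15  20  25  23  10 123 126]
182 [115 114 116 117 117 114 118 109 101 100 109 110 128 134 140 125 116 122
  96  60  84  78  20   7   9   3  41 122 126 119]
184 [122 117 121 117 116 114 117 118 117 118 112 106 125 133 142 142 147 128
 125 126  97  95  97 105 119 123 118 116 120 118]
```

View pics/s5c.png

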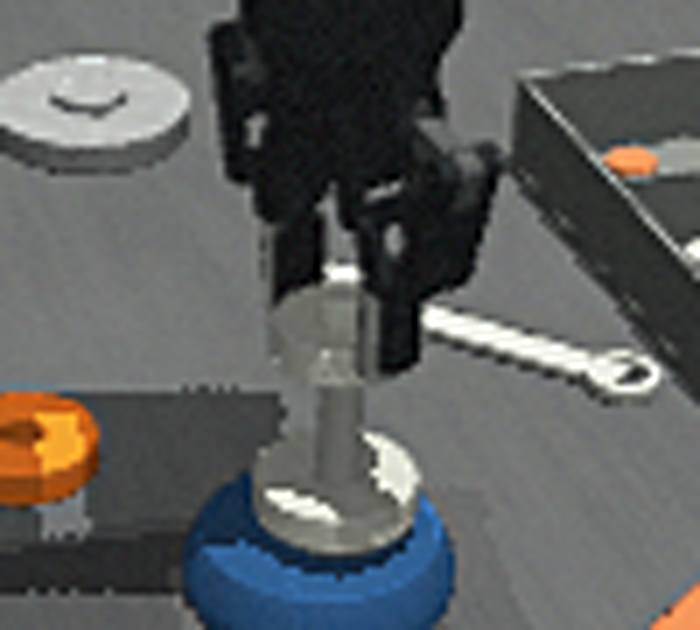

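>>> jog_arm(commands=[[0.65,-0.2,-1.0,4,0],[0.65,0,0,4,0],[0.65,0,0,1,0],[0.65,0,0,0.5,0],[0.65,0,0,0.5,0],[0.65,0,0,0.5,0],[0.65,0,0,0.5,0],[0.65,0,0,0,0]])

```text
time_s: 23.45
eef_pos: [0.5884, -0.0265, 0.0953]
eef_rot: [[0.305, -0.952, -0.0], [-0.952, -0.305, 0.0], [-0.0, 0.0, -1.0]]
force: [-0.5, 0.2, -0.9]
width: 0.0488
```

>>> jog_arm(commands=[[0.65,0,0,0.5,0],[0.65,0,0,0.5,0],[0.65,0,0,0.5,0],[0.65,0,0,0.5,0],[0.65,0,0,0.5,0],[0.65,0,0,0.5,0],[0.65,0,0,0,0],[0.65,0,0,0,0]])

```text
time_s: 24.45
eef_pos: [0.5884, -0.0264, 0.0923]
eef_rot: [[0.305, -0.952, 0.0], [-0.952, -0.305, 0.0], [-0.0, -0.0, -1.0]]
force: [-0.1, -0.2, -1.0]
width: 0.0483
```

```bash
python3 - <<'E'
from h import *
st()
E
```

```text
t 24.45 pos [588.4 -26.4  92.3] F [-0.1 -0.2 -1. ] T [ 0.01 -0.06 -0.02] w 48.3
```

>>> jog_arm(commands=[[0.65,0,0,2,0],[0.65,0,0,4,0],[0.65,0,0,5,0],[0.65,0,0,5,0],[0.65,0,0,6,0],[0.65,0,0,6,0],[0.65,0,0,4,0],[0.65,0,0,0,0]])

```text
time_s: 25.45
eef_pos: [0.5883, -0.0265, 0.06]
eef_rot: [[0.305, -0.952, -0.0], [-0.952, -0.305, 0.0], [-0.0, 0.0, -1.0]]
force: [0.3, -0.3, -0.3]
width: 0.0485
```

>>> jog_arm(commands=[[0.65,0,0,1,0],[0.65,0,0,1,0],[0.65,0,0,1,0],[0.65,0,0,0.5,0],[0.65,0,0,0.5,0],[0.65,0,0,0.5,0],[0.65,0,0,0.5,0],[0.65,0,0,0,0]])

```text
time_s: 26.45
eef_pos: [0.5884, -0.0265, 0.0552]
eef_rot: [[0.305, -0.952, -0.0], [-0.952, -0.305, 0.0], [-0.0, 0.0, -1.0]]
force: [0.3, 0.6, -0.5]
width: 0.0486
```

```bash
python3 - <<'E'
from h import *
st()
E
```

```text
t 26.45 pos [588.4 -26.5  55.2] F [ 0.3  0.6 -0.5] T [-0.03  0.04 -0.03] w 48.6
```

>>> jog_arm(commands=[[0.65,0,0,0.5,0],[0.65,0,0,0.5,0],[0.65,0,0,0.5,0],[0.65,0,0,0.3,0],[0.65,0,0,0.3,0],[0.65,0,0,0,0],[0.65,0,0,0,0],[0.65,0,0,0,0]])

```text
time_s: 27.45
eef_pos: [0.5886, -0.0265, 0.0538]
eef_rot: [[0.305, -0.952, 0.0], [-0.952, -0.305, -0.0], [0.0, -0.0, -1.0]]
force: [-2.2, -0.3, 6.4]
width: 0.0483
```

```bash
python3 - <<'E'
from h import *
st()
E
```

```text
t 27.45 pos [588.6 -26.5  53.8] F [-2.2 -0.3  6.4] T [ 0.11  0.49 -0.02] w 48.3
```

>>> jog_arm(commands=[[0.65,0,0,0.4,0],[0.65,0,0,0.4,0],[0.65,0,0,0,0],[0.65,0,0,0,0],[0.65,0,0,-1,0],[0.3,0,0,0,0],[0,0,0,0,0],[0,0,0,0,0]])

```text
time_s: 28.45
eef_pos: [0.5884, -0.0265, 0.0532]
eef_rot: [[0.305, -0.952, -0.0], [-0.952, -0.305, 0.0], [-0.0, 0.0, -1.0]]
force: [-0.8, -0.8, -0.4]
width: 0.0855
```

>>> jog_arm(commands=[[0,0,0,-10,0],[0,0,0,-20,0],[0,0,0,-25,0],[0,0,0,-10,0],[0,0,0,0,0],[0,5,0,0,0],[0,15,5,0,0],[0,25,10,0,0]])

```text
time_s: 29.45
eef_pos: [0.5876, -0.0748, 0.1178]
eef_rot: [[0.306, -0.952, -0.001], [-0.952, -0.306, 0.0], [-0.0, 0.001, -1.0]]
force: [1.1, -0.9, -0.2]
width: 0.0856
```

```bash
python3 - <<'E'
from h import *
st();print(mv([.5713,-.2351,.04]))
s=snap('side','s6');crop('s6','s6c',230,130,330,220,7)
E
```

```text
t 29.45 pos [587.6 -74.8 117.8] F [ 1.1 -0.9 -0.2] T [-0.01 -0.    0.04] w 85.6
[147.7  64.5  77.8]
```

View pics/s6c.png

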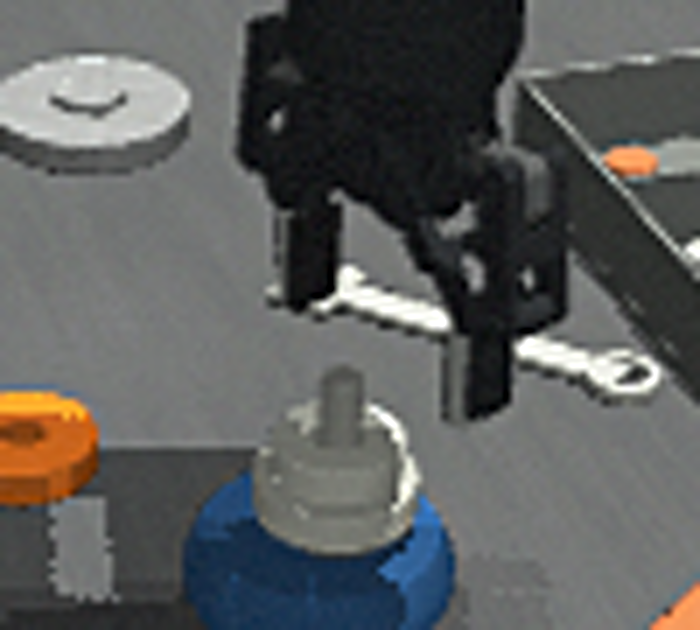

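The medium sits flat on the large at crop (340,440). Now the small one.

>>> jog_arm(commands=[[0,20,8,0,0],[0,25,11,0,0],[0,26,12,10,0],[0,26,12,15,0],[0,26,12,15,0],[0,17,7,15,0],[0,8.5,2.6,15,0],[0,0,0,8,0]])

```text
time_s: 30.5
eef_pos: [0.5713, -0.235, 0.0392]
eef_rot: [[0.304, -0.953, -0.001], [-0.953, -0.304, 0.001], [-0.001, 0.001, -1.0]]
force: [1.0, 0.2, -0.2]
width: 0.0851
```

>>> jog_arm(commands=[[0,0,0,15,0],[0,0,0,12,0],[0,0,0,8,0],[0,0,0,3,0],[0,0,0,0,0],[0,0,0,0,0],[0,0,0,0,0],[0,0,0,0,0]])

```text
time_s: 31.5
eef_pos: [0.5717, -0.2351, 0.0026]
eef_rot: [[0.305, -0.952, 0.0], [-0.952, -0.305, -0.0], [0.0, -0.0, -1.0]]
force: [-0.4, 0.5, -1.2]
width: 0.0852
```

```bash
python3 - <<'E'
from h import *
st();print(mv([.5713,-.2351,.002]))
E
```

```text
t 31.5 pos [ 571.7 -235.1    2.6] F [-0.4  0.5 -1.2] T [ 0.01  0.   -0.01] w 85.2
[-0.1  0.4  0.6]
```

>>> jog_arm(commands=[[0.3,0,0.4,0,0],[0.5,0,0,0,0],[0.6,0,0,0,0],[0.7,0,0,0,0],[0.8,0,0,0,0],[0.8,0,0,0,0],[0.8,0,0,0,0],[0.8,0,0,0,0]], newtons=40)

```text
time_s: 32.5
eef_pos: [0.5713, -0.2352, 0.0028]
eef_rot: [[0.305, -0.952, 0.0], [-0.952, -0.305, -0.0], [0.0, -0.0, -1.0]]
force: [-2.1, 0.8, 5.4]
width: 0.0364
```

```bash
python3 - <<'E'
from h import *
st()
E
```

```text
t 32.5 pos [ 571.3 -235.2    2.8] F [-2.1  0.8  5.4] T [ 0.16  0.31 -0.01] w 36.4
```

>>> jog_arm(commands=[[0.8,0,0,-8,0],[0.8,0,0,-20,0],[0.8,0,0,-30,0],[0.8,0,0,-30,0],[0.8,-10,-4,-22,0],[0.8,-24,-10,0,0],[0.8,-32,-13,0,0],[0.8,-32,-13,0,0]])

```text
time_s: 33.5
eef_pos: [0.5793, -0.128, 0.1131]
eef_rot: [[0.305, -0.952, 0.0], [-0.952, -0.305, 0.0], [0.0, -0.0, -1.0]]
force: [0.2, 0.7, -0.9]
width: 0.0364
```

>>> jog_arm(commands=[[0.8,-32,-13,0,0],[0.8,-32,-13,0,0],[0.8,-20,-9,0,0],[0.8,-9,-4,0,0],[0.8,-2.3,-0.8,3,0],[0.8,0,0,3,0],[0.8,0,0,0,0],[0.8,0,0,0,0]])

```text
time_s: 34.5
eef_pos: [0.5883, -0.0272, 0.1064]
eef_rot: [[0.304, -0.953, -0.0], [-0.953, -0.304, -0.0], [0.0, 0.0, -1.0]]
force: [-0.2, -0.2, 0.1]
width: 0.0367
```

```bash
python3 - <<'E'
from h import *
st();print(mv([.5883,-.0267,.098]))
s=snap('side','s7');crop('s7','s7c',230,130,330,220,7)
p=env.sense()['eef_pos'];a=np.linspace(0,2*np.pi,200)
for z in(-2.8,13.2):
  c=p+[0,0,z/1000];r=np.stack([c[0]+.019*np.cos(a),c[1]+.019*np.sin(a),0*a+c[2]],1);u,v=proj(s,r)
  print(z,'u',u.min(),u.max(),'v',v.min(),v.max())
g=s['pixels'].astype(int)
for v in range(170,186,2): print(v,g[v,262:292].mean(-1).astype(int))
E
```

```text
t 34.5 pos [588.3 -27.2 106.4] F [-0.2 -0.2  0.1] T [ 0.   -0.01  0.  ] w 36.7
[-0.5 -0.2  8.4]
-2.8 u 270.8661256208708 285.9093527632709 v 176.18735438740418 184.15675651878666
13.2 u 270.99777975560517 286.1834673726545 v 170.82418333105525 178.69019009206676
170 [111 115 115 116 118 115 120  78  63  24  21  22  22  15   6   0 255 255
 109  13  13  32  31  20  27  20  18  18  19  15]
172 [116 115 114 114 116 118  88 112  77  20   3   2  52 113 109  98 103 107
  60  84 105  36  14  18  17  14  11  90 116 117]
174 [115 111 115 114 113 118 121 105  72  32 102 106 104 104 102 110 116 123
  68  88  82  27  20  27  26  19   0 199 251 246]
176 [116 116 112 116 118 110 116 122 101  68 105 103 103  95  92 115 124  96
  64  87  84  29  23  28  22  23   9 132 188 246]
178 [117 114 116 119 117 117 112 113 120 100  88  98 110 113 108 108 105  82
  61  89  83  26  21  27  22  22   9 122 121  71]
180 [117 118 116 116 117 119 119 114 118  98  88  98 103 109 110 117 119  96
  79 113  85  27  20  19  18  16  26 122 121 120]
182 [116 118 118 112 117 114 117 117 117 116 103  98 103 110 114 115 116  63
  74 112  81  20  11  50  69 122 124 120 120 117]
184 [124 123 122 118 119 113 118 119 116 114 115 114 115 103  77  88  91  95
  90  96 108 118 122 116 114 117 115 114 116 117]
```

View pics/s7c.png

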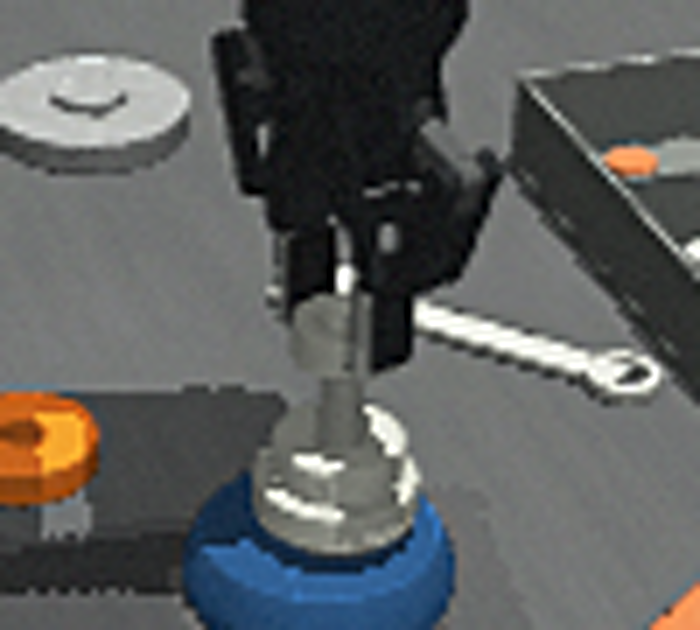

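>>> jog_arm(commands=[[0.8,-0.4,-0.2,4,0],[0.8,0,0,3,0],[0.8,0,0,1,0],[0.8,0,0,0.5,0],[0.8,0,0,0.5,0],[0.8,0,0,0.5,0],[0.8,0,0,0.5,0],[0.8,0,0,0,0]])

```text
time_s: 35.55
eef_pos: [0.5883, -0.0263, 0.0964]
eef_rot: [[0.305, -0.952, 0.0], [-0.952, -0.305, -0.0], [0.0, -0.0, -1.0]]
force: [-0.8, -0.3, -0.7]
width: 0.0361
```

>>> jog_arm(commands=[[0.8,0,0,0.5,0],[0.8,0,0,0.5,0],[0.8,0,0,0.5,0],[0.8,0,0,0.5,0],[0.8,0,0,0.5,0],[0.8,0,0,0.5,0],[0.8,0,0,0,0],[0.8,0,0,0,0]])

```text
time_s: 36.55
eef_pos: [0.5883, -0.0263, 0.0934]
eef_rot: [[0.305, -0.952, -0.0], [-0.952, -0.305, 0.0], [-0.0, 0.0, -1.0]]
force: [-0.0, 0.1, -0.6]
width: 0.0365
```

```bash
python3 - <<'E'
from h import *
st()
E
```

```text
t 36.55 pos [588.3 -26.3  93.4] F [-0.   0.1 -0.6] T [-0.07 -0.02  0.01] w 36.5
```

>>> jog_arm(commands=[[0.8,0,0,2,0],[0.8,0,0,4,0],[0.8,0,0,5,0],[0.8,0,0,4,0],[0.8,0,0,3,0],[0.8,0,0,1,0],[0.8,0,0,1,0],[0.8,0,0,0,0]])

```text
time_s: 37.55
eef_pos: [0.5883, -0.0262, 0.0734]
eef_rot: [[0.305, -0.952, 0.0], [-0.952, -0.305, 0.0], [-0.0, -0.0, -1.0]]
force: [-0.9, -1.6, -1.1]
width: 0.0365
```

>>> jog_arm(commands=[[0.8,0,0,0.5,0],[0.8,0,0,0.5,0],[0.8,0,0,0.5,0],[0.8,0,0,0.5,0],[0.8,0,0,0.5,0],[0.8,0,0,0.5,0],[0.8,0,0,0,0],[0.8,0,0,0,0]])

```text
time_s: 38.55
eef_pos: [0.5885, -0.0263, 0.0707]
eef_rot: [[0.305, -0.952, 0.0], [-0.952, -0.305, -0.0], [0.0, -0.0, -1.0]]
force: [-2.2, -1.1, 6.1]
width: 0.0364
```

```bash
python3 - <<'E'
from h import *
st()
E
```

```text
t 38.55 pos [588.5 -26.3  70.7] F [-2.2 -1.1  6.1] T [-0.17  0.29 -0.01] w 36.4
```

Contact came at the expected height. A final firm but gentle press, checking for movement.

>>> jog_arm(commands=[[0.8,0,0,0.3,0],[0.8,0,0,0.3,0],[0.8,0,0,0.3,0],[0.8,0,0,0.3,0],[0.8,0,0,0.2,0],[0.8,0,0,0,0],[0.8,0,0,0,0],[0.8,0,0,0,0]], newtons=60)

```text
time_s: 39.55
eef_pos: [0.5888, -0.0263, 0.0707]
eef_rot: [[0.305, -0.952, 0.001], [-0.952, -0.305, -0.0], [0.001, -0.001, -1.0]]
force: [-7.3, -0.2, 20.2]
width: 0.0358
```

```bash
python3 - <<'E'
from h import *
st()
E
```

```text
t 39.55 pos [588.8 -26.3  70.7] F [-7.3 -0.2 20.2] T [-0.01  1.1   0.04] w 35.8
```

>>> jog_arm(commands=[[0.8,0,0,-1,0],[0.8,0,0,-1,0],[0.4,0,0,0,0],[0,0,0,0,0],[0,0,0,0,0],[0,0,0,0,0],[0,0,0,-10,0],[0,0,0,-20,0]])

```text
time_s: 40.55
eef_pos: [0.588, -0.0262, 0.1013]
eef_rot: [[0.305, -0.952, -0.001], [-0.952, -0.305, 0.0], [-0.0, 0.001, -1.0]]
force: [0.4, -0.2, 0.3]
width: 0.0854
```

>>> jog_arm(commands=[[0,0,0,-30,0],[0,0,0,-40,0],[0,0,30,0,0],[0,0,50,0,0],[0,0,50,0,0],[0,0,50,0,0],[0,0,20,0,0],[0,0,0,0,0]])

```text
time_s: 41.55
eef_pos: [0.3974, -0.0876, 0.1718]
eef_rot: [[0.304, -0.953, 0.001], [-0.953, -0.304, -0.0], [0.001, -0.001, -1.0]]
force: [0.1, -0.2, -0.5]
width: 0.0856
```

```bash
python3 - <<'E'
from h import *
st()
s=snap('side','s8');t=snap('top','t8');crop('s8','s8c',230,130,330,220,7)
for tag in('s8','t8'):
  s=load(tag);P=cloud(s);d=np.hypot(P[...,0]-.588,P[...,1]+.0265)
  for a,b in((0,.007),(.011,.017),(.0205,.024),(.0265,.030),(.036,.048)):
    m=(d>a)&(d<b)&(s['z_map']>0);print(tag,a,m.sum(),np.percentile(P[m][:,2],[50,85]).round(4))
E
```

```text
t 41.55 pos [397.4 -87.6 171.8] F [ 0.1 -0.2 -0.5] T [-0.01 -0.04 -0.01] w 85.6
s8 0 17 [0.095  0.0961]
s8 0.011 48 [0.0835 0.0845]
s8 0.0205 89 [0.0621 0.0677]
s8 0.0265 88 [0.048  0.0524]
s8 0.036 280 [0.0241 0.0263]
t8 0 22 [0.093  0.0951]
t8 0.011 69 [0.0834 0.085 ]
t8 0.0205 59 [0.0669 0.0687]
t8 0.0265 75 [0.0503 0.0529]
t8 0.036 339 [0.0242 0.0266]
```

View pics/s8c.png

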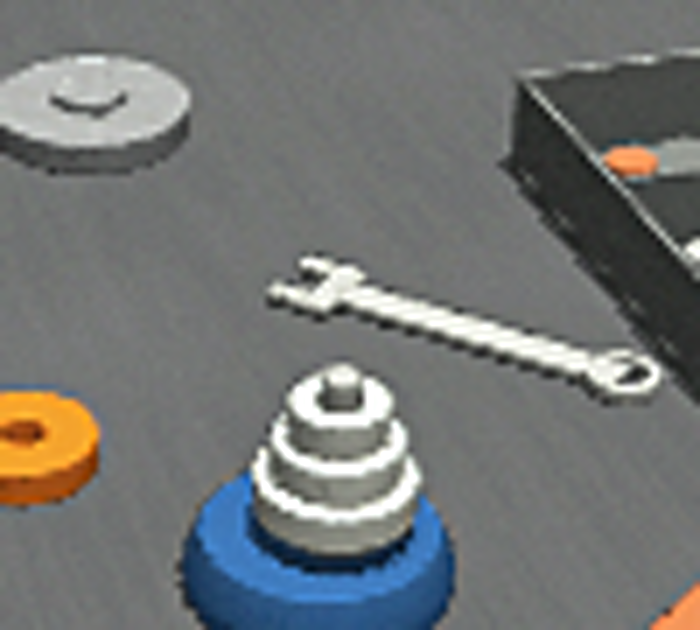

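View pics/t8.png

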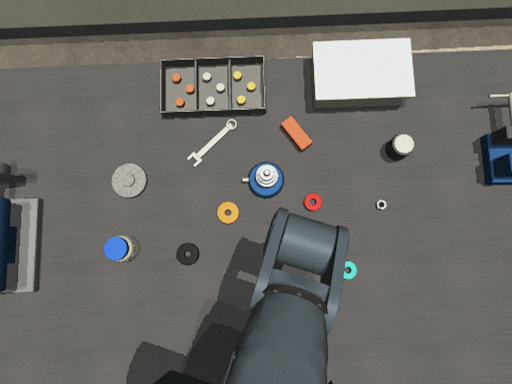

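The stack at top (266,175) and crop (337,440) is large, medium, small, all flat. Depth puts the spacer tops at about 52, 67–68 and 84 mm, as they should be when home. The other things are where they were. Handing in.

```bash
python3 -c "
from workcell import env
print(env.sign_off())"
```

```text
the job is handed in; nothing more can be done
None
```

I threaded the large, medium and small aluminium spacers onto the spindle in that order and pressed the stack home. The job is handed in at about 41.7 s of the 72 s allowed.

- **Seating:** The collar slid down under about 8 N. It bottomed where expected: the large spacer's underside was at about 36 mm, and it did not move when the press rose from 13 to 19 N. The medium and small spacers each touched down within about 0.1 mm of the calculated height.
- **Force:** The highest vertical reading was 20 N, in the final press, which moved nothing. Readings come only at the end of each 1 s call, so brief peaks between them were not seen.
- **Last check:** With the arm clear, the depth images put the spacer tops at about 52, 67–68 and 84 mm, against 52, 68 and 84 mm nominal. The other items visible in the last pictures are where they were; the arm partly covers the turquoise ring in the last top view.
- **Disagreements:**
  - The two cameras differed by about 2 mm in y, and the gripper width read 1–3 mm under the true diameters.
  - I corrected each spacer's approach by about 0.5–1 mm before lowering it, and none of them touched the spindle noticeably.

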